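Fit a splined driveshaft yoke on a gear unit

TASK

Fit the driveshaft yoke onto the upright splined stub shaft of the gear unit: press it on, rocking it about the shaft as needed until the teeth mesh, then push it fully home so that its hub sits flat on the boss, ears up. Let go of it, and leave the nuts, the plate offcut and the hex key where they lie.

Things in the scene. Friction and masses are not known exactly. Their poses are not given: they have to be found in the camera images.
- yoke_ears (a point): Loose dark steel yoke, 0.45 kg, 84 mm high, upright on the table, ears up. Point on its axis, 70 mm above its underside, midway between the ears' holes. z up. Ears at +y and -y, each 10 mm thick (y), 28 mm wide (x), flat outer faces 48 mm apart, rounded tops 14 mm above this point. Grip from above across both outer faces, closing along y; the hub's top is 28 mm below this point.
- yoke_bore (a point): Centre of the yoke's underside, mouth of the bore, axes as yoke_ears. The hub is round, 51 mm across, from here to 42 mm up. The splined bore runs right through it: six straight inner teeth 7.2 mm wide, one every 60 degrees with one at +x, tips on a 31 mm circle, 40 mm diameter between them.
- shaft_seat (a point): Gear unit, fixed: foot plate 120 x 100 x 10 mm, grey housing, round boss 62 mm across on top. Point at the centre of the boss's flat top, 60 mm above the table; the steel stub shaft rises from it along z and is locked against turning. x and y are the housing's, not the teeth's. When home the yoke's underside lies on the boss: yoke_ears is 70 mm above this point.
- shaft_tip (a point): Top of the stub shaft, 45 mm above shaft_seat. Down from here: taper from 18 to 28 mm diameter (5 mm), plain 28 mm pilot, then six teeth 7 mm wide, 37 mm across, every 60 degrees at an angle not given; chamfered ends 32.5 mm, full section from 30 mm above the seat down. Play about 1 mm, 3.5 degrees either way. Unmeshed, the yoke's underside rests 30 to 33 mm above the seat.
- nut_a: Steel hex nut, 34 x 29 x 16 mm, lying flat; origin at the centre of its underside. Bystander.
- nut_b: Steel hex nut, 34 x 29 x 16 mm, lying flat; origin at the centre of its underside. Bystander.
- plate_trap: Bare steel plate offcut, 118 x 58 x 6 mm, lying flat; origin at the centre of its underside. Bystander.
- hex_key: Dark L-shaped hex key, 124 x 39 mm, 8 mm thick, lying flat; origin at the centre of its underside. Bystander.

How it is judged:
At the end, for the whole second after the job is handed in: The yoke stands ears up on the splined shaft, fully home and released: its axis within 5 mm of the shaft's and within 0.06 rad of vertical, its underside within 3 mm of the boss (horizontal distance between yoke_ears and shaft_seat below 0.005 m and z of yoke_ears in the frame of shaft_seat between 0.067 and 0.073 m and angle between yoke_ears's own z axis and vertical below 0.06 rad); the robot touches nothing.
It fails at once if a nut, the plate offcut or the hex key is shifted by more than 30 mm (distance of any of nut_a, nut_b, plate_trap, hex_key from where it was at the start of the episode above 0.03 m).
It also fails if it takes over 48 s, if anything falls off the work surface, if the arm or the gripper's body presses on something with over 40 N, if the wrist force passes 120 N, or if a joint passes its speed limit or range.

ROBOT

A 7-joint arm with a two-finger parallel gripper is mounted at the origin on a cart in front of the work surface, level with it; the furniture and walls round the work are solid. World frame = base frame: x ahead of the robot, y to its left, z up, the work surface at z = 0. Lengths are in m, angles in rad, forces in N, time in s.
With the tool pointing down it reaches from about 0.425 to 0.825 m from the base axis. Payload 3.6 kg.
Tool frame: the origin (TCP) lies where the fingers leave the gripper's body, on its centre line; the fingertips stand 73 mm ahead of it and the grasp point (between the pads) lies 54 mm ahead of it; z points along the fingers, y is the line along which they close (so a half turn about z gives the same grasp; the last joint's range is limited). The gripper opens to 85 mm and grips with 20 to 120 N. Pads are 22 mm wide; open, the fingers measure 114 mm over their backs; the gripper's body (76 mm by 85 mm) begins 54 mm behind the grasp point. The pads swing forward as they close: fully open they stand 13 mm farther back than shut.
Start: joints at [1.19, 0.615, -0.013, 1.423, 0.008, 1.103, -0.04], TCP at [0.226, -0.609, 0.304] pointing down, gripper open.
Joint ranges: [-3.12, 3.12], [-0.3, 2.06], [-1.34, 1.32], [0.26, 2.42], [-1.36, 4.5], [0.01, 1.98], [-2.84, 2.84]. Speed limits (rad/s): [2.79, 2.79, 3.14, 3.14, 3.14, 3.14, 3.14].

INTERFACE

Orientations are given as a unit quaternion [x, y, z, w].
In Python, from station import arm, snapshot, camera_info, ticket gives the robot as it stands. Calls block until the motion is done:
- arm.movep(position, orientation): joint-space move of the TCP to a pose.
- arm.line_to(position, velocity=0.15, ori=None): straight line of the TCP; ori=None keeps the orientation; velocity is the mean speed in m/s.
- arm.move_j(angles): joint-space move.
- arm.move_gripper(opening, effort=None): opening from 0.0 (shut) to 1.0 (fully open); effort is the grip in N (None keeps the last); returns when the fingers have stopped.
- arm.pause(seconds).
- arm.ik(position, orientation): joint angles nearest the present ones, or None.
- snapshot(name): name is "side" or "top"; returns the picture (384x512x3 uint8, blue, green, red); there is no depth.
- camera_info(name): a dict with "fx", "fy", "cx", "cy" (pixels), "R" (3x3) and "t" (3): a world point X has camera coordinates R X + t. Camera axes: x right, y down, z forward; pixel columns grow to the right and rows downward; lengths in m; the calibration is good to about 2 mm. A picture is of the moment at which its call begins. camera_info takes no time and is no camera call.
A pose or a line that the arm cannot do raises arm.MotionError and nothing moves.
- ticket.finish_job(): hands the job in; it is judged then, once.
Readings, each from a call of its own:
- arm.read_time(): time.
- arm.read_joint_positions(): joint angles.
- arm.read_dq(): joint speeds.
- arm.read_effort(): joint torques, N m.
- arm.read_tool_pos(): TCP position.
- arm.read_eef_rot(): TCP orientation.
- arm.read_ft_force(): force on the tool from outside, world axes, zero at the start.
- arm.read_wrist_torque(): the same for the moment, N m.
- arm.read_opening(): opening from 0.0 (shut) to 1.0 (fully open).
- arm.read_finger_force(): force on a finger pad.
Only numpy, scipy, OpenCV 4.12 (cv2) and the standard library are available. Lean on these libraries where they do the work, as an engineer would, in place of code of your own. Each camera call takes 0.05 s, during which the arm holds its last target. There are 200 camera calls.

## Working session

There is one attempt and no reset: what is moved stays moved. The work goes in short steps, each a Python script; the robot and the scene stay as the last script left them, time stands still between calls to the robot, and variables do not carry over. Pictures are saved under pics/ and viewed, at most 10 in all, crops included, and the job is handed in when it is done.

```bash
mkdir -p pics; python3 - <<'E'
from station import *
import cv2,numpy as np
for n in("top","side"):
    cv2.imwrite(f"pics/{n}0.png",cv2.resize(snapshot(n),(800,600),interpolation=cv2.INTER_CUBIC)); c=camera_info(n); R=np.array(c["R"]);print(n,c,-R.T@np.array(c["t"]))
print(arm.read_time(),arm.read_eef_rot(),arm.read_tool_pos())
E
```

```text
top {'fx': 382.5970943837598, 'fy': 382.5970943837598, 'cx': 258.07008656588386, 'cy': 194.79946987742562, 'R': array([[-0.026304  , -0.999491  ,  0.01805102],
       [-0.99806095,  0.02523878, -0.05689768],
       [ 0.05641313, -0.01951266, -0.99821682]]), 't': array([0.00188706, 0.5606848 , 0.95457464])} [0.5057967  0.00636138 0.98474006]
side {'fx': 380.65001166549683, 'fy': 380.65001166549683, 'cx': 257.60182740043905, 'cy': 189.47862980380538, 'R': array([[-0.86407096, -0.50329694, -0.00857738],
       [-0.27085468,  0.4792369 , -0.83484713],
       [ 0.4242866 , -0.71904394, -0.55041502]]), 't': array([0.51126886, 0.23503104, 0.76283708])} [0.18177028 0.69319788 0.62047732]
0.1 [ 9.84298592e-01  1.76507572e-01 -2.09400075e-04 -1.14687074e-03] [ 0.22564468 -0.60903541  0.30284184]
```

View pics/top0.png

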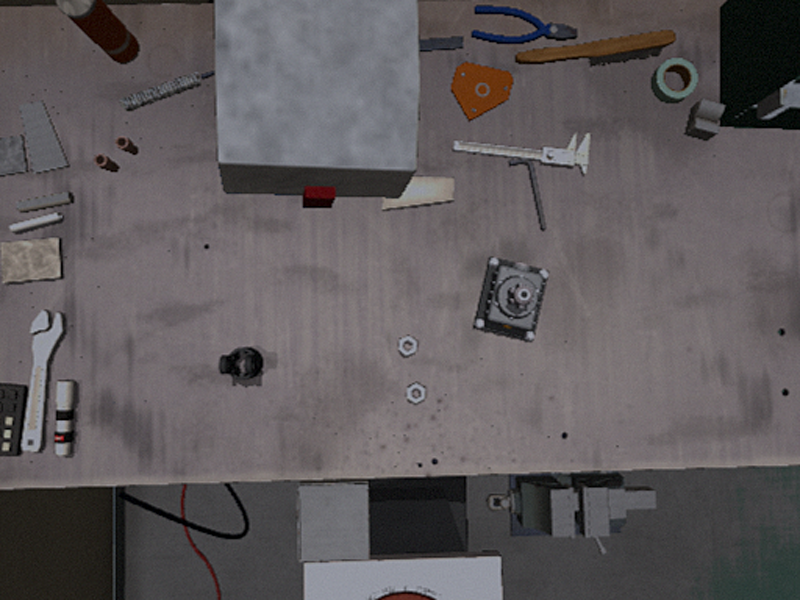

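View pics/side0.png

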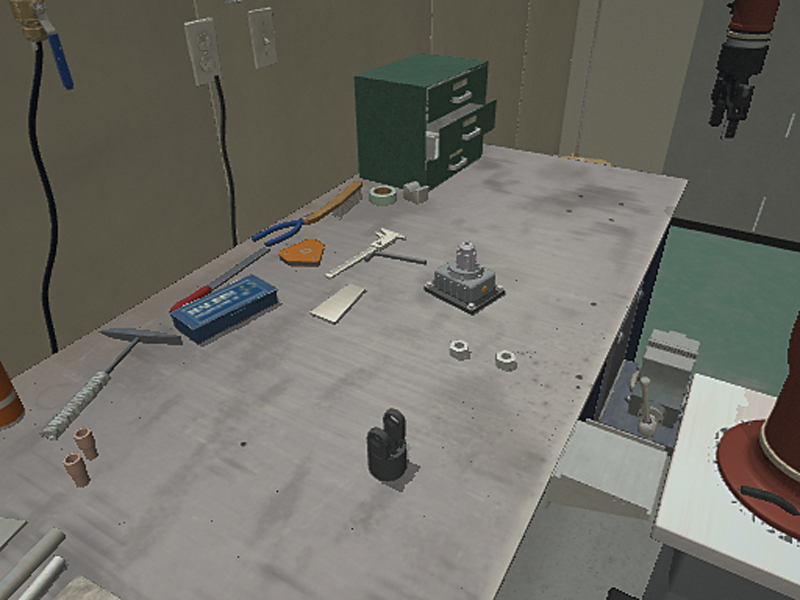

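The top view shows the yoke at (240,364) and the gear unit at (512,298). The nuts are at (407,345) and (415,393), the hex key at (530,190), and the plate at (430,192), partly hidden by a grey box. That box doesn't appear in the side view, so it must hang overhead, and I'll keep the arm's radius small there. In the side view the yoke is at (388,445) and the shaft at (466,255).

```bash
python3 - <<'E'
from station import *
import cv2,numpy as np
t=snapshot("top");s=snapshot("side");cv2.imwrite("pics/t.png",t);cv2.imwrite("pics/s.png",s)
def crop(im,c,r,w,h): return cv2.resize(im[r:r+h,c:c+w],(400,300),interpolation=cv2.INTER_CUBIC)
g=lambda a:np.clip(a.astype(float)*1.6,0,255).astype(np.uint8)
m=np.vstack([np.hstack([g(crop(t,130,215,48,36)),crop(t,296,158,64,48)]),np.hstack([g(crop(s,208,256,80,60)),crop(s,264,148,64,48)])])
cv2.imwrite("pics/m.png",m)
E
```

```text
(no output)
```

View pics/m.png

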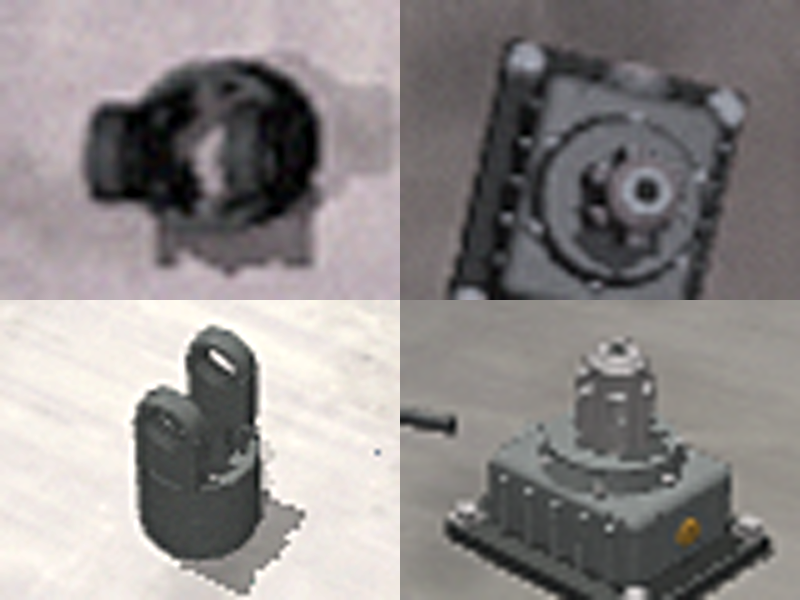

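The mosaic shows the following:
- **Yoke, top view:** the ears lie along the image columns, so roughly along world y. The hub spans crop rows 58–232.
- **Yoke, side view:** the ear apexes are at (168,390) and (222,330). The hub's base bottom is at (198,558).
- **Shaft:** the tip ring is at (648,190) in the top view and about (616,355) in the side view.

```bash
cat >h.py <<'E'
from station import *
import cv2,numpy as np
from scipy.spatial.transform import Rotation as Ro
def ray(n,u,v,z):
    c=camera_info(n);R=np.array(c["R"]);o=-R.T@np.array(c["t"]);d=R.T@[(u-c["cx"])/c["fx"],(v-c["cy"])/c["fy"],1]
    return o+d*(z-o[2])/d[2]
def down(yaw): # tool y axis at angle yaw from world y, tool z down
    return (Ro.from_euler('z',yaw)*Ro.from_euler('x',np.pi)).as_quat()
E
python3 - <<'E'
from h import *
np.set_printoptions(precision=4,suppress=True)
f=lambda X,Y,s,c,r:((X+.5)/s-.5+c,(Y+.5)/s-.5+r)
o=camera_info("side");cs=-np.array(o["R"]).T@np.array(o["t"])
p=lambda *a:print(*a)
a=ray("side",*f(168,90,5,208,256),.084);b=ray("side",*f(222,30,5,208,256),.084)
p("ears",a,b,(a+b)/2,np.hypot(*(a-b)[:2]),"yaw",np.degrees(np.arctan2(*(-(a-b)[:2]))))
c=ray("side",*f(198.5,258,5,208,256),0);d=(c-cs)[:2];p("hub side",c[:2]+.0255*d/np.hypot(*d))
p("hub top x",ray("top",*f(200,145,8.333,130,215),.042),"ears x",ray("top",*f(115,151,8.333,130,215),.08),"ymin",ray("top",*f(320,150,8.333,130,215),0))
p("left ear outer",ray("top",*f(86,150,8.333,130,215),.078))
p("tip top",ray("top",*f(248,190,6.25,296,158),.105),"tip side",ray("side",*f(216,54,6.25,264,148),.105))
p("boss top",ray("top",*f(223,198,6.25,296,158),.06))
p("boss side",ray("side",*f(215,150,6.25,264,148),.06))
t=cv2.imread("pics/t.png").max(2)[215:251,130:178]
# yaw check from housing irrelevant; dark contour of yoke
m=(t<60).astype(np.uint8);cs_,_=cv2.findContours(m,0,2);k=max(cs_,key=cv2.contourArea);p(cv2.boundingRect(k),cv2.minAreaRect(k))
for pos in [(0.2,-.45,.3),(.46,.28,.3),(.46,.28,.13),(.55,-.16,.26)]:
    p(pos,arm.ik(pos,down(0)))
E
```

```text
ears [0.4751 0.2612 0.084 ] [0.4738 0.2231 0.084 ] [0.4745 0.2422 0.084 ] 0.03817437111234982 yaw -178.04620131723678
hub side [0.475  0.2442]
hub top x [0.4746 0.2456 0.042 ] ears x [0.4749 0.2597 0.08  ] ymin [0.4707 0.2197 0.    ]
left ear outer [0.4753 0.2684 0.078 ]
tip top [ 0.5668 -0.1899  0.105 ] tip side [ 0.5653 -0.1845  0.105 ]
boss top [ 0.567 -0.19   0.06 ]
boss side [ 0.5598 -0.1769  0.06  ]
(10, 7, 28, 25) ((24.131675720214844, 18.521350860595703), (21.356489181518555, 27.858884811401367), 72.6459732055664)
(0.2, -0.45, 0.3) [ 1.058   0.3769  0.0696  1.8751 -0.0329  0.8907 -0.4274]
(0.46, 0.28, 0.3) [-0.15    0.5189 -0.67    1.7404  0.3716  1.0125 -2.527 ]
(0.46, 0.28, 0.13) [-0.5913  0.6821  0.0061  1.9201 -0.0075  0.5394 -2.151 ]
(0.55, -0.16, 0.26) [ 0.2579  0.5404 -0.0201  1.7103  0.0133  0.891  -1.3385]
```

```bash
python3 - <<'E'
from h import *
Y=np.array([.4747,.244]);q=down(np.radians(-2))
arm.movep([.19,-.46,.3],down(.354))
j=np.array(arm.read_joint_positions());print(j)
j[0]-=np.arctan2(Y[1],Y[0])-np.arctan2(-.46,.19);j[6]=-2.12
arm.move_j(list(j));print(arm.read_tool_pos(),arm.read_time())
arm.movep([*Y,.22],q)
arm.line_to([*Y,.124],.1)
print(arm.read_joint_positions(),arm.read_tool_pos(),arm.read_ft_force())
arm.move_gripper(0.0,100)
print(arm.read_opening(),arm.read_finger_force(),arm.read_ft_force(),arm.read_tool_pos())
arm.line_to([*Y,.25],.15)
print(arm.read_opening(),arm.read_finger_force(),arm.read_ft_force(),arm.read_time())
t=snapshot("top");s=snapshot("side")
cv2.imwrite("pics/a.png",np.hstack([cv2.resize(t,(400,300)),cv2.resize(s,(400,300))]))
E
```

```text
[ 1.15082013  0.38398922 -0.02175442  1.85901635  0.01061315  0.8966885
 -0.09269761]
[0.44361464 0.22669857 0.30056747] 3.4583
[-0.50624748  0.68643513 -0.01447535  1.93564605  0.018575    0.5181002
 -2.13933786] [0.47512036 0.24419786 0.12467484] [-0.41519889  1.10825876  0.79319273]
0.5493958826032543 103.37077260017395 [0.25623743 0.0781687  4.89299046] [0.47525041 0.24433108 0.12490816]
0.5423875790842356 102.81953930854797 [-0.77500146  0.1459089  -6.00166717] 6.4417
```

View pics/a.png

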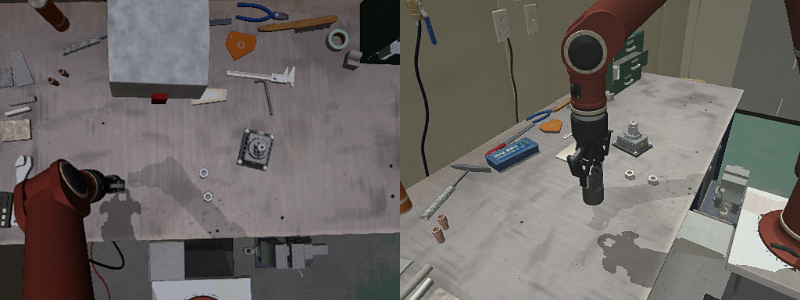

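The yoke is in the gripper and lifted, with opening 0.54, about 46 mm. Next I carry it over the shaft, bring it down under a force guard and check the alignment.

```bash
cat >>h.py <<'E'
def descend(xy,z0,z1,q,fmax=25,dz=.002,v=.04):
    z=z0
    while z>z1+1e-6:
        z=max(z-dz,z1); arm.line_to([*xy,z],v,q); f=arm.read_ft_force()
        if f[2]+6>fmax: break
    return z,np.array(f)
E
python3 - <<'E'
from h import *
np.set_printoptions(precision=4,suppress=True)
S=np.array([.566,-.188]);q=down(np.radians(-2))
arm.line_to([.4747,.244,.262],.1)
j=np.array(arm.read_joint_positions());da=np.arctan2(S[1],S[0])-np.arctan2(.244,.4747)
j[0]-=da;j[6]-=da;arm.move_j(list(j))
print(arm.read_tool_pos(),arm.read_eef_rot(),q,arm.read_time())
arm.movep([*S,.25],q)
print(arm.read_tool_pos(),arm.read_ft_force())
t=snapshot("top");s=snapshot("side")
cv2.imwrite("pics/b.png",np.hstack([cv2.resize(t[140:230,270:390],(400,300),interpolation=2),cv2.resize(s[100:220,220:380],(400,300),interpolation=2)]))
E
```

```text
[ 0.5076 -0.1662  0.262 ] [ 0.9999 -0.0159  0.0008 -0.0007] [ 0.9998 -0.0175 -0.      0.    ] 8.3333
[ 0.5674 -0.186   0.2491] [-0.8223  0.3928 -5.5563]
```

View pics/b.png

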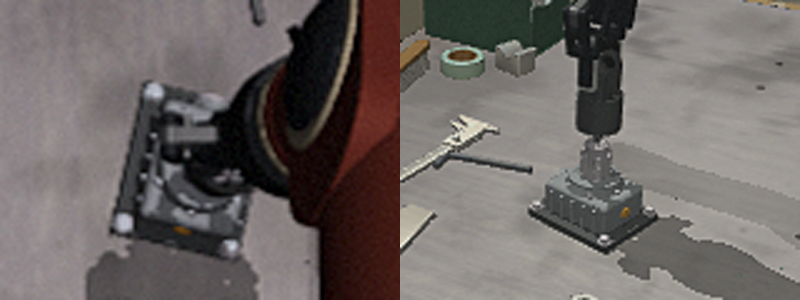

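In the side crop the hub, with its axis at column 599, sits directly above the shaft at column 598. The alignment looks good, so I start the descent.

```bash
python3 - <<'E'
from h import *
np.set_printoptions(precision=4,suppress=True)
S=np.array([.566,-.188]);q=down(np.radians(-2))
z,f=descend(S,.25,.205,q,fmax=15,dz=.003)
print(z,f,arm.read_tool_pos(),arm.read_wrist_torque(),arm.read_time())
E
```

```text
0.21099999999999997 [-3.7482  1.1197 17.0071] [ 0.5666 -0.1881  0.2148] [ 0.2675  0.8399 -0.0282] 12.0417
```

```bash
python3 - <<'E'
from h import *
np.set_printoptions(precision=4,suppress=True)
S=np.array([.566,-.188])
z=.2105
for y in list(range(1,34,3))+list(range(-5,-36,-3)):
    arm.line_to([*S,z],.05,down(np.radians(y)))
    p=np.array(arm.read_tool_pos());f=np.array(arm.read_ft_force())
    print(y,p,f,arm.read_wrist_torque()[2],arm.read_time())
    if p[2]<.2128: print("drop");break
    if arm.read_time()>22: break
E
```

```text
1 [ 0.5667 -0.1884  0.2148] [-4.6967  1.2713 18.7347] 0.13579058498879654 12.2917
4 [ 0.567  -0.1887  0.2148] [-2.3446  0.1234 16.7211] 0.16406196308328191 12.5417
7 [ 0.5671 -0.1888  0.2146] [-2.4916  0.7938 15.6758] 0.16360104329156636 12.7917
10 [ 0.567  -0.1892  0.2143] [-2.1679 -0.915  14.5003] 0.09134465011501348 13.0417
13 [ 0.5671 -0.1897  0.2139] [-1.2673 -1.9169 11.8694] 0.09759096817716442 13.2917
16 [ 0.5674 -0.1889  0.2132] [-0.6609 -0.3195  7.4524] 0.16864560620137659 13.5417
19 [ 0.5673 -0.1888  0.2129] [ 0.4922 -1.2976  7.4156] 0.02328538932667582 13.7917
22 [ 0.567  -0.1882  0.211 ] [ 3.5603 -1.1762 -2.9933] 0.03335004967137963 14.0417
drop
```

The yoke dropped into mesh at about 22°. Next I push it home.

```bash
python3 - <<'E'
from h import *
np.set_printoptions(precision=4,suppress=True)
S=np.array([.5658,-.188]);zc=.211;dy=[0,2,-2,3.5,-3.5,5,-5];k=0
while arm.read_time()<32:
    arm.line_to([*S,zc],.05,down(np.radians(22+dy[k%7])))
    p=np.array(arm.read_tool_pos());f=np.array(arm.read_ft_force())
    print(dy[k%7],zc,p,f,arm.read_wrist_torque()[2],arm.read_time())
    if p[2]<.186 and f[2]>25: print("home");break
    if f[2]<25: zc-=.003
    else: k+=1
    if f[2]>70: zc+=.004
E
```

```text
0 0.211 [ 0.567  -0.188   0.2107] [ 4.5167 -1.1222 -5.8283] 0.08278180513055976 14.2917
0 0.208 [ 0.5671 -0.188   0.2075] [ 5.7012 -2.3627 -4.7869] 0.15620598250992515 14.5417
0 0.205 [ 0.5671 -0.1881  0.2046] [ 6.298  -1.8024 -3.5533] 0.16229869375295566 14.7917
0 0.20199999999999999 [ 0.5672 -0.188   0.2018] [ 5.9387 -1.1608 -1.4076] 0.2015893492362872 15.0417
0 0.19899999999999998 [ 0.5672 -0.188   0.199 ] [ 6.2717 -0.9382 -2.0644] 0.21543491356730826 15.2917
0 0.19599999999999998 [ 0.5672 -0.188   0.1962] [ 5.8952 -0.4143  0.4252] 0.24929192027434083 15.5417
0 0.19299999999999998 [ 0.5673 -0.188   0.1933] [ 5.6894 -1.1759  0.8615] 0.2548950363244885 15.7917
0 0.18999999999999997 [ 0.5673 -0.188   0.1904] [ 6.4894 -1.6652  1.9958] 0.2946775908271174 16.0417
0 0.18699999999999997 [ 0.5673 -0.188   0.1876] [ 5.7354 -1.1919  2.794 ] 0.36127833235050866 16.2917
0 0.18399999999999997 [ 0.5675 -0.188   0.185 ] [ 6.6014 -0.9113  4.3553] 0.3451652941353844 16.5417
0 0.18099999999999997 [ 0.5677 -0.1879  0.1849] [ 1.7563  0.2547 19.0592] 0.35878921254302776 16.7917
0 0.17799999999999996 [ 0.5677 -0.1878  0.1848] [-1.6555  0.9886 33.9392] 0.34375751206266464 17.0417
home
```

It's seated: the tool travelled 30.0 mm from the unmeshed rest and then hit a hard stop. Now I release and retreat.

```bash
python3 - <<'E'
from h import *
S=[.5675,-.188];q=down(np.radians(22))
arm.line_to([*S,.184],.05,q)
arm.move_gripper(1.0)
print(arm.read_opening(),arm.read_ft_force())
arm.line_to([*S,.31],.12,q)
j=list(arm.read_joint_positions());j[0]+=.75;arm.move_j(j)
print(arm.read_ft_force(),arm.read_time(),arm.read_tool_pos())
t=snapshot("top");s=snapshot("side")
cv2.imwrite("pics/c.png",np.hstack([cv2.resize(t[140:230,270:390],(400,300),interpolation=2),cv2.resize(s[100:220,220:380],(400,300),interpolation=2)]))
E
```

```text
0.9986626422984431 [ 0.84411741 -0.03620309 -0.08553514]
[0.54092943 0.59546606 0.36812692] 20.6 [ 0.28878129 -0.52286883  0.30913478]
```

View pics/c.png

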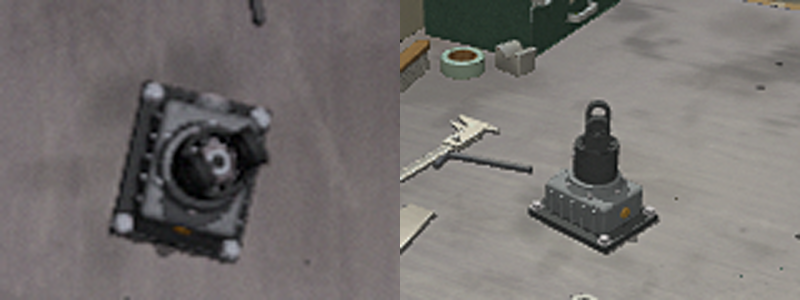

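The yoke sits upright and flat on the boss in the side crop at about (598,160), with the shaft end showing inside it in the top crop at (215,160). The gripper is clear and the arm is away.

```bash
python3 -c "
from station import *
print(ticket.finish_job())"
```

```text
the job is handed in; nothing more can be done
None
```

The yoke is pressed fully home on the splined shaft, ears up and released, with the nuts, plate offcut and hex key untouched by the arm; I handed the job in at about 21 s of the 48 s allowed, and no verdict was returned.

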